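Tip the drained mill balls into the jar

ROBOT

A 7-joint arm with a two-finger parallel gripper is mounted at the origin on the work surface. World frame = base frame: x ahead of the robot, y to its left, z up, the work surface at z = 0. Lengths are in m, angles in rad, forces in N, time in s.
With the tool pointing down it reaches from about 0.425 to 0.925 m from the base axis. Payload 6.8 kg.
Tool frame: the origin (TCP) lies at the very end of the fingers, on their centre line; the grasp point (between the pads) lies 19 mm behind it; z points along the fingers, y is the line along which they close (so a half turn about z gives the same grasp; the last joint's range is limited). The gripper opens to 85 mm and grips with 20 to 120 N. Pads are 22 mm wide; open, the fingers measure 114 mm over their backs; the gripper's body (76 mm by 85 mm) begins 54 mm behind the grasp point. The pads swing forward as they close: fully open they stand 13 mm farther back than shut.
Start: joints at [-0.108, 0.477, 0.022, 1.555, -0.011, 1.109, -0.083], TCP at [0.675, 0, 0.231] pointing down, gripper open.
Joint ranges: [-2.96, 2.96], [-0.34, 2.1], [-1.41, 1.46], [0.24, 2.44], [-1.37, 4.51], [0.17, 1.92], [-2.96, 2.96]. Speed limits (rad/s): [2.39, 2.39, 3.14, 3.14, 3.14, 3.14, 3.14].

INTERFACE

Orientations are given as a unit quaternion [w, x, y, z].
In Python, from station import bot gives the robot as it stands. The module is installed in compiled form; this text tells all that it offers.
- The arm moves only by the shell command python3 -m jog 'ROWS' [OPENING] [FORCE]. ROWS is JSON, a list of rows, each a list of 4 numbers: the shift along the tool's x, y, z in cm, then the turn about the tool's z in rad. In form: [[x, y, z, spin], ...]. A call has 1 to 20 rows; each row is the pose to reach, as a shift and turn from the pose commanded when the call began, along the tool's axes at that moment; what a row does not reach only later rows make up. A row lasts 1/12 s, in which the tool goes at most 41.7 mm and 7.16 degrees, less where a joint would pass 70% of its speed; a pose out of reach is approached as far as the arm can. A call with a gripper value outside its range is refused whole. OPENING is the closure, from -1 (fully open) to 1 (shut), set as the call begins (- or left out, the last holds). The fingers move at their own pace and stop on an object; FORCE is the grip in N (left out, the last holds). Time passes only in rows, so rows that repeat a pose let the fingers close. It gives the time, the measured TCP pose, the force, the opening and the grip force at its end, in the units of the state.
- bot.get_obs(): the state, without advancing time (a new reading comes with each control period).
- bot.read_camera(name): name is "scene" or "side" or "wrist"; returns a dict with "pixels" (480x640x3 uint8, red, green, blue), "depth" (480x640 float32, m along the optical axis (not along the pixel's ray), 0 where there is no reading), "fovy" (degrees; the focal length in pixels is half the picture's height over the tangent of half this angle, whatever the lens; pixels are square), "cx", "cy" (the principal point, pixels), "distortion" ([k1, k2, p1, p2, k3] as OpenCV has them; the pictures are not rectified), "pose" (4x4, takes a point from camera to world coordinates). Camera axes: x right, y down, z forward; pixel columns grow to the right and rows downward; lengths in m; the calibration is good to about 2 mm. A picture is of the moment at which its call begins.
- bot.hand_in(): hands the job in; it is judged then, once.
The state is a dict: "t": time; "q": joint angles; "joint_vel": joint speeds; "joint_torque": joint torques, N m; "eef_pos": TCP position; "tool_rot": TCP orientation; "contact_force": force on the tool from outside, world axes, zero at the start; "torque": the same for the moment, N m; "gripper_width": opening from 0.0 (shut) to 1.0 (fully open); "grasp_force": force on a finger pad.
Only numpy, scipy, OpenCV 4.12 (cv2) and the standard library are available. Lean on these libraries where they do the work, as an engineer would, in place of code of your own. Each camera call takes 0.05 s, during which the arm holds its last target. There are 200 camera calls.

TASK

Two tipping plates stand on the potter's bench, each with two mill balls on it. Take the plate that has the open corner notch by its raised bar handle and tilt it about that corner until both its balls have run out through the notch into the white jar below, then lower the plate back onto its rest and let go. Leave the jar standing where it is.

Things in the scene. Friction and masses are not known exactly. Their poses are not given: they have to be found in the camera images.
- tipper_plate: square aluminium tray, side 150 mm, rim 18 mm, set cornerwise on a fixed stand; the corner away from the handle has no rim (54 mm wide notch). Origin: on its level hinge, at the notch, on the tray floor, 100 mm above the bench. x: along the diagonal from handle to notch; y: hinge axis; z: floor normal. At rest it leans 4 degrees back to the handle. The other tray has a rim all round
- tipper_handle (a point): middle of the tray's raised handle, a level round steel bar 10 mm thick, 70 mm between its two posts, along y; axes as the tray's. It lies 151 mm behind (-x) and 60 mm above (+z) the hinge in the tray's frame, 149 mm above the bench at rest. Free for fingers on both sides. Some 3 N lifts it, in an arc about the hinge, to at most 46 degrees from rest; let go, it falls back to rest
- jar: loose white ceramic jar, an open straight cylinder 120 mm across, 75 mm high, wall 6 mm, inner floor 8 mm up, 0.9 kg, standing on the bench under the notch; origin at the centre of its underside, z up its axis. Its mouth reaches about 90 mm past the hinge: balls that roll out fall in unless flung
- ball_a_center (a point): one of the two white ceramic mill balls, 22 mm across, lying at the start on the notched plate in the corner under the handle; the point is its centre. It starts to roll at some 10 degrees of slope
- ball_b_center (a point): one of the two white ceramic mill balls, 22 mm across, lying at the start on the notched plate in the corner under the handle; the point is its centre. It starts to roll at some 10 degrees of slope
Not all that is in view belongs to the job. What is shaped like the jar but green is not meant.

How it is judged:
On the way, in this order (a step that is already met when the one before it is completed fails the run):
1. the notched plate's handle has been lifted at least 15 mm (distance of tipper_handle from where it was at the start of the episode above 0.015 m), for 0.1 s.
2. both balls are inside the jar (horizontal distance between each of ball_a_center, ball_b_center and jar below 0.06 m and z of ball_a_center in the frame of jar between 0 and 0.07 m and z of ball_b_center in the frame of jar between 0 and 0.07 m), for 0.2 s.
At the end, for the whole second after the job is handed in: Both balls lie inside the jar (centres within 60 mm of its axis and below 70 mm up it); the notched plate is back down on its rest (handle within 8 mm of its rest height, 149 mm); the jar stands upright within 10 degrees and within 25 mm of where it stood (all of step 2 and height (world z) of tipper_handle below 0.157 m and angle between jar's own z axis and vertical below 0.17 rad and distance of jar from where it was at the start of the episode below 0.025 m); the robot touches nothing.
It also fails if it takes over 38 s, if anything falls off the work surface, if the arm or the gripper's body presses on something with over 40 N, if the wrist force passes 120 N, or if a joint passes its speed limit or range.

## Working session

There is one attempt and no reset: what is moved stays moved. The work goes in short steps, Python scripts to look and compute and a shell command to move; the robot and the scene stay as the last step left them, time stands still between calls to the robot, and variables do not carry over. Pictures are saved under pics/ and viewed, at most 10 in all, crops included, and the job is handed in when it is done.

```bash
mkdir -p pics
cat > h.py <<'E'
import numpy as np,cv2,pickle
from station import bot
def cap(n):
    c=bot.read_camera(n); pickle.dump(c,open(f'pics/{n}.pkl','wb')); return c
def load(n): return pickle.load(open(f'pics/{n}.pkl','rb'))
def cloud(c):
    h,w=c['depth'].shape; f=h/2/np.tan(np.radians(c['fovy'])/2)
    K=np.array([[f,0,c['cx']],[0,f,c['cy']],[0,0,1]])
    u,v=np.meshgrid(np.arange(w),np.arange(h))
    p=cv2.undistortPoints(np.stack([u,v],-1).reshape(-1,1,2).astype(np.float64),K,np.array(c['distortion'],float)).reshape(h,w,2)
    d=c['depth'][...,None]; P=np.concatenate([p*d,d],-1)
    T=np.array(c['pose']); W=P@T[:3,:3].T+T[:3,3]; W[c['depth']<=0]=np.nan
    return W
E
python3 - <<'E'
from h import *
for n in('scene','side'):
    c=cap(n); cv2.imwrite(f'pics/{n}0.png',c['pixels'][...,::-1])
print(bot.get_obs())
E
```

```text
{'t': 0.1, 'q': array([-0.10815182,  0.47770056,  0.02234178,  1.556353  , -0.01150011,
        1.10932655, -0.08310337]), 'joint_vel': array([-6.33299582e-04, -5.04794898e-04,  2.11224572e-03, -1.44525744e-03,
       -4.18625545e-05,  7.56581390e-04, -6.68394350e-04]), 'joint_torque': array([ 5.69385389e-03, -5.97765398e+01,  1.61440808e+00, -2.81952703e+01,
        1.29656185e-02,  5.02699884e-03, -1.13572563e-05]), 'eef_pos': array([6.74456810e-01, 2.36747546e-05, 2.30434077e-01]), 'tool_rot': array([-5.42725989e-04,  7.07082071e-01,  7.07131003e-01, -6.27518373e-04]), 'contact_force': array([-1.0197698 , -0.49467345,  0.72481145]), 'torque': array([ 0.03915961,  0.03581929, -0.00516189]), 'grasp_force': 0.0, 'gripper_width': 0.9952059690421305}
```

View pics/scene0.png

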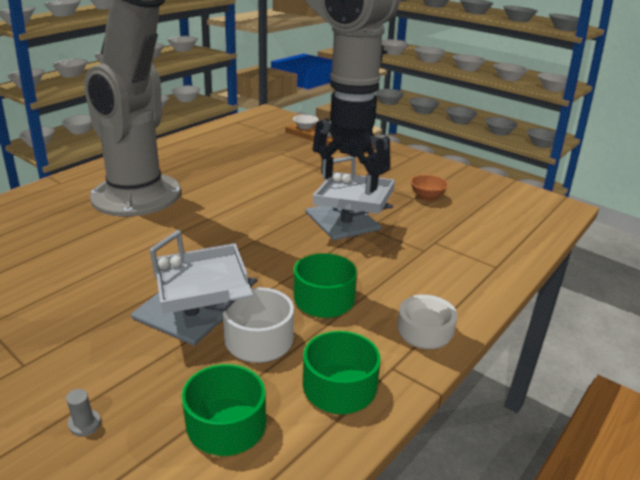

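View pics/side0.png

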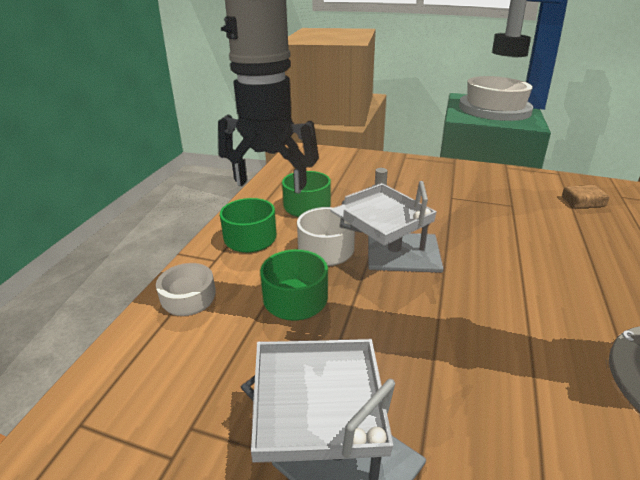

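The scene view shows two trays. One is at (200,275), with its handle at (168,245), and its right corner at (245,293) lies over the white jar at (258,325). The other is at (355,195), with its handle near (340,170). The jar look-alikes are three green jars at (325,285), (340,370) and (225,408), plus a pale bowl at (427,320). I choose the tray at (200,275) and will check its notch in a crop.

Run:
```python
from h import *
s=load('scene');d=load('side')
a=cv2.resize(s['pixels'][220:370,120:310],None,fx=3,fy=3,interpolation=2)
b=cv2.resize(d['pixels'][170:280,290:450],None,fx=3,fy=3,interpolation=2)
o=np.zeros((450+0,570,3),np.uint8);o[:]=a
cv2.imwrite('pics/crop.png',o[...,::-1]); cv2.imwrite('pics/crop2.png',b[...,::-1])
for n,c in(('scene',s),('side',d)):
    W=cloud(c); print(n, np.array(c['pose'])[:3,3].round(3))
    # handle/tray region points
    import itertools
    px=dict(scene=dict(handle=(155,250),h2=(168,242),h3=(179,235),tray=(205,280),notch=(243,293),ball=(164,264),ball2=(175,262),jar=(258,300),jfront=(258,345)),
            side=dict(h1=(422,190),h2=(421,200),h3=(424,210),tray=(385,215),notch=(348,212),jar=(327,250),jrim=(326,235)))[n]
    for k,(u,v) in px.items(): print(k,W[v,u].round(3))
    # points with z 0.135-0.165 near plate
    T=W[280,205] if n=='scene' else W[215,385]
    m=(W[...,2]>.130)&(W[...,2]<.175)&(np.hypot(W[...,0]-T[0],W[...,1]-T[1])<.16)
    P=W[m]; v,u=np.where(m); print(m.sum(), P.min(0).round(3),P.max(0).round(3),np.median(P,0).round(3), u.min(),u.max(),v.min(),v.max())
```

```text
scene [ 1.204 -0.75   0.673]
handle [ 0.473 -0.271  0.151]
h2 [ 0.465 -0.237  0.149]
h3 [ 0.458 -0.207  0.147]
tray [ 0.54  -0.221  0.095]
notch [ 0.622 -0.208  0.1  ]
ball [ 0.458 -0.246  0.104]
ball2 [ 0.468 -0.229  0.104]
jar [ 0.607 -0.158  0.05 ]
jfront [ 0.686 -0.239  0.043]
292 [ 0.451 -0.279  0.13 ] [ 0.476 -0.199  0.155] [ 0.464 -0.243  0.15 ] 150 182 230 261
side [0.425 0.548 0.538]
h1 [ 0.459 -0.233  0.154]
h2 [ 0.469 -0.487  0.   ]
h3 [ 0.449 -0.201  0.129]
tray [ 0.525 -0.221  0.094]
notch [ 0.591 -0.174  0.117]
jar [ 0.625 -0.144  0.042]
jrim [ 0.657 -0.249  0.007]
164 [ 0.446 -0.275  0.13 ] [ 0.47  -0.199  0.156] [ 0.455 -0.219  0.151] 417 427 181 209
```

View pics/crop2.png

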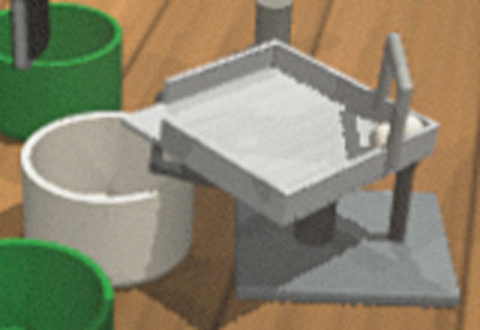

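View pics/crop.png

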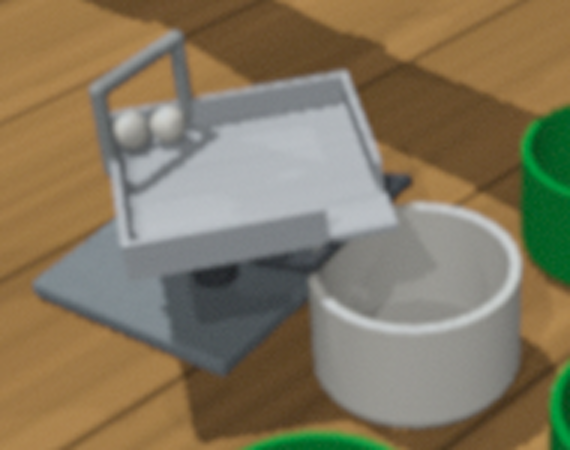

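The crops confirm the choice. The chosen tray's corner at (390,225) in the scene crop, or (140,122) in the side crop, has no rim and overhangs the white jar. Both balls lie under the handle. Next I fit the geometry.

```bash
cat >> h.py <<'E'
def bar(c,T,z0=.143,z1=.165,r=.1):
    W=cloud(c); m=(W[...,2]>z0)&(W[...,2]<z1)&(np.hypot(W[...,0]-T[0],W[...,1]-T[1])<r)
    return W[m]
E
python3 - <<'E'
from h import *
from scipy.optimize import least_squares
from scipy.spatial.transform import Rotation as R
for n in('scene','side'):
    c=load(n); P=bar(c,(.463,-.238)); m=np.median(P,0)
    vx,vy,x0,y0=cv2.fitLine(P[:,:2].astype(np.float32),cv2.DIST_HUBER,0,.01,.01).ravel()
    t=(P[:,:2]-[x0,y0])@[vx,vy]; mid=np.array([x0,y0])+np.array([vx,vy])*(t.min()+t.max())/2
    print(n,'bar mid',mid.round(4),'len',np.ptp(t).round(3),'dir',vx,vy,'z',np.percentile(P[:,2],[10,50,95]).round(3))
    W=cloud(c); J=W[(W[...,2]>.069)&(W[...,2]<.08)&(np.hypot(W[...,0]-.65,W[...,1]+.2)<.09)]
    f=least_squares(lambda p:np.hypot(J[:,0]-p[0],J[:,1]-p[1])-.057,[.65,-.2],loss='soft_l1',f_scale=.003)
    print('jar',len(J),f.x.round(4))
    F=W[(W[...,2]>.08)&(W[...,2]<.102)&(np.hypot(W[...,0]-.54,W[...,1]+.221)<.05)]
    A=np.c_[F[:,:2],np.ones(len(F))]; co=np.linalg.lstsq(A,F[:,2],rcond=None)[0]; print('floor grad',co.round(3))
o=bot.get_obs(); print(R.from_quat(o['tool_rot'],scalar_first=True).as_matrix().round(3))
E
```

```text
scene bar mid [ 0.4636 -0.2399] len 0.08 dir 0.20040423 -0.9797133 z [0.146 0.151 0.154]
jar 618 [ 0.6461 -0.1985]
floor grad [ 0.069 -0.005  0.056]
side bar mid [ 0.4582 -0.2365] len 0.076 dir 0.21736188 -0.9760911 z [0.148 0.153 0.155]
jar 345 [ 0.6425 -0.1959]
floor grad [0.068 0.013 0.061]
[[-0.     1.    -0.002]
 [ 1.     0.    -0.   ]
 [-0.    -0.002 -1.   ]]
```

```bash
python3 -m jog '[[-2,-1.8,0,-0.03],[-5,-4.5,0,-0.07],[-8,-7.2,0,-0.11],[-11,-9.9,0,-0.15],[-14,-12.6,0,-0.19],[-17,-15.3,0,-0.21],[-20,-18,0,-0.21],[-22.5,-20.3,0,-0.21],[-23.8,-21.5,0,-0.21],[-23.8,-21.5,0,-0.21],[-23.8,-21.5,0,-0.21],[-23.8,-21.5,0,-0.21]]' -1
python3 - <<'E'
from h import *
c=cap('wrist'); cv2.imwrite('pics/wrist1.png',c['pixels'][...,::-1])
P=bar(c,(.463,-.238)); print(len(P))
if len(P)>20:
    vx,vy,x0,y0=cv2.fitLine(P[:,:2].astype(np.float32),cv2.DIST_HUBER,0,.01,.01).ravel()
    t=(P[:,:2]-[x0,y0])@[vx,vy]; print(np.array([x0,y0])+np.array([vx,vy])*(t.min()+t.max())/2,np.ptp(t),vx,vy,np.percentile(P[:,2],[10,50,95]))
E
```

```text
t: 1.1
eef_pos: [0.4606, -0.2371, 0.2312]
tool_rot: [-0.0, 0.629, 0.778, 0.0]
contact_force: [-0.2, 0.5, 0.3]
gripper_width: 0.999
grasp_force: 0.0
2570
[ 0.45986143 -0.23886763] 0.07914041597386312 0.20106767 -0.97957736 [0.15122064 0.1533961  0.15494896]
```

View pics/wrist1.png

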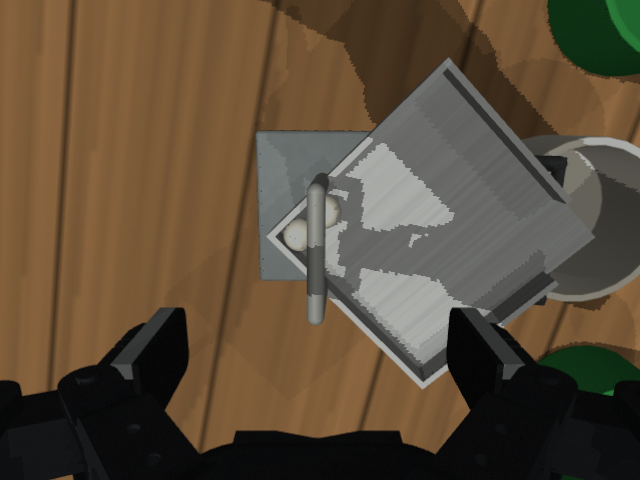

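The wrist view shows the bar at columns 307–327, midway between the pads at 187 and 450 and parallel to them. The balls at (297,235) and (328,212) sit under it. I descend and grip.

```bash
python3 -m jog '[[-0.1,-0.1,1.5,0],[-0.2,-0.1,4,0],[-0.2,-0.1,6.5,0],[-0.2,-0.1,8.5,0],[-0.2,-0.1,9.6,0],[-0.2,-0.1,10,0],[-0.2,-0.1,10,0],[-0.2,-0.1,10,0]]' -1
python3 -m jog '[[0,0,0,0],[0,0,0,0],[0,0,0,0],[0,0,0,0],[0,0,0,0],[0,0,0,0],[0,0,0,0],[0,0,0,0],[0,0,0,0],[0,0,0,0]]' 1 25
```

```text
t: 1.82
eef_pos: [0.4604, -0.24, 0.132]
tool_rot: [0.0, 0.629, 0.778, 0.0]
contact_force: [0.1, -1.1, 0.7]
gripper_width: 1.002
grasp_force: 0.0
t: 2.65
eef_pos: [0.4603, -0.2401, 0.1316]
tool_rot: [0.001, 0.629, 0.777, 0.0]
contact_force: [2.7, 1.3, 0.2]
gripper_width: 0.11
grasp_force: 25.3
```

```bash
python3 -m jog '[[0,0.09,-0.27,0],[0,0.18,-0.54,0],[0,0.28,-0.8,0],[0,0.38,-1.07,0],[0,0.48,-1.33,0],[0,0.59,-1.59,0],[0,0.71,-1.85,0],[0,0.83,-2.1,0],[0,0.96,-2.36,0],[0,1.09,-2.62,0],[0,1.22,-2.87,0],[0,1.35,-3.12,0],[0,1.35,-3.12,0],[0,1.35,-3.12,0],[0,1.35,-3.12,0]]'
python3 - <<'E'
from h import *
c=cap('scene');cv2.imwrite('pics/s2.png',cv2.resize(c['pixels'][200:370,100:310],None,fx=3,fy=3)[...,::-1])
E
```

```text
t: 3.9
eef_pos: [0.4728, -0.2374, 0.1621]
tool_rot: [0.0, 0.629, 0.777, 0.0]
contact_force: [5.6, -0.7, -5.2]
gripper_width: 0.104
grasp_force: 24.5
```

View pics/s2.png

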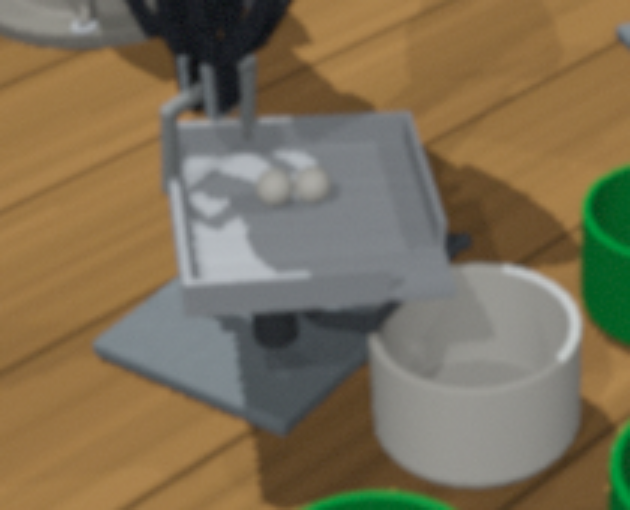

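The tray is tilted and both balls, at (275,187) and (312,185), have left the corner and are rolling towards the notch. I hold here and add only a little tilt.

```bash
python3 -m jog '[[0,0,0,0],[0,0,0,0],[0,0,0,0],[0,0,0,0],[0,0,0,0],[0,0,0,0],[0,0,0,0],[0,0.07,-0.12,0],[0,0.14,-0.24,0],[0,0.21,-0.36,0],[0,0.29,-0.48,0],[0,0.29,-0.48,0],[0,0.29,-0.48,0],[0,0.29,-0.48,0],[0,0.29,-0.48,0],[0,0.29,-0.48,0]]'
python3 - <<'E'
from h import *
c=cap('scene');cv2.imwrite('pics/s3.png',cv2.resize(c['pixels'][200:370,100:310],None,fx=3,fy=3)[...,::-1])
E
```

```text
t: 5.28
eef_pos: [0.4755, -0.2368, 0.167]
tool_rot: [0.0, 0.629, 0.777, -0.0]
contact_force: [4.9, -1.5, -5.4]
gripper_width: 0.108
grasp_force: 24.4
```

View pics/s3.png

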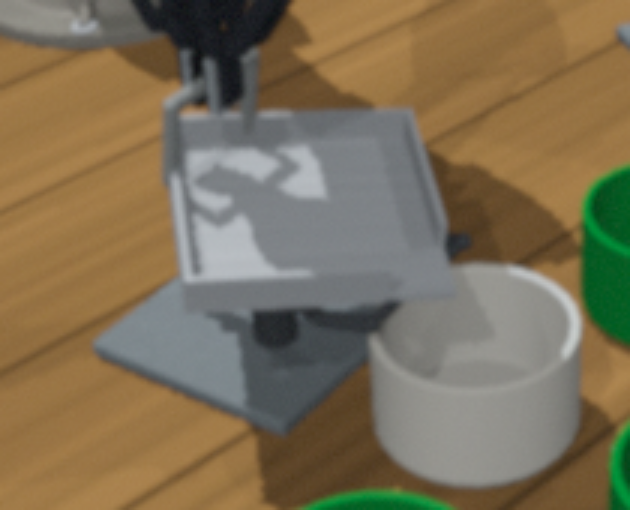

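The tray at (300,200) is empty and no ball is visible outside. The jar's near floor is hidden by its wall. I lower the tray back along the arc, release and retreat straight up.

```bash
python3 -m jog '[[0,-0.15,0.24,0],[0,-0.29,0.48,0],[0,-0.42,0.73,0],[0,-0.55,0.98,0],[0,-0.68,1.24,0],[0,-0.81,1.5,0],[0,-0.93,1.75,0],[0,-1.05,2.01,0],[0,-1.16,2.27,0],[0,-1.26,2.53,0],[0,-1.36,2.8,0],[0,-1.46,3.06,0],[0,-1.55,3.33,0],[0,-1.64,3.6,0],[0,-1.64,3.6,0],[0,-1.64,3.6,0],[0,-1.64,3.6,0]]'
python3 -m jog '[[0,0,0,0],[0,0,0,0],[0,0,0,0],[0,0,0,0],[0,0,0,0],[0,0,0,0],[0,0,0,0],[0,0,0,0],[0,0,0,0],[0,0,0,0]]' -1
python3 -m jog '[[0,0,-0.5,0],[0,0,-1.5,0],[0,0,-3,0],[0,0,-5,0],[0,0,-7,0],[0,0,-9,0],[0,0,-11,0],[0,0,-12,0],[0,0,-12,0],[0,0,-12,0]]'
python3 - <<'E'
from h import *
from scipy.optimize import least_squares
c=cap('scene');w=cap('wrist');s=cap('side')
cv2.imwrite('pics/fin.png',np.hstack([cv2.resize(x['pixels'],(400,300)) for x in(c,w)])[...,::-1])
for x in (w,c,s):
    W=cloud(x);P=bar(x,(.463,-.238)); print('bar',len(P),np.median(P,0).round(4))
    J=W[(W[...,2]>.069)&(W[...,2]<.08)&(np.hypot(W[...,0]-.645,W[...,1]+.197)<.09)]
    if len(J)>20:
        print('jar',least_squares(lambda p:np.hypot(J[:,0]-p[0],J[:,1]-p[1])-.057,[.645,-.197],loss='soft_l1',f_scale=.003).x.round(4))
    I=W[(np.hypot(W[...,0]-.645,W[...,1]+.197)<.048)&(W[...,2]>.018)&(W[...,2]<.05)]
    print('inside',len(I), I.mean(0).round(3) if len(I) else '', I.max(0).round(3) if len(I) else '')
E
```

```text
t: 6.75
eef_pos: [0.4603, -0.2401, 0.1329]
tool_rot: [0.001, 0.629, 0.777, 0.001]
contact_force: [0.9, 2.7, 11.1]
gripper_width: 0.101
grasp_force: 25.8
t: 7.58
eef_pos: [0.4595, -0.2402, 0.1313]
tool_rot: [-0.0, 0.629, 0.777, -0.0]
contact_force: [0.0, -0.1, 0.3]
gripper_width: 0.997
grasp_force: 0.0
t: 8.42
eef_pos: [0.4595, -0.2401, 0.2516]
tool_rot: [0.0, 0.629, 0.777, 0.0]
contact_force: [-1.0, -0.1, -1.2]
gripper_width: 0.998
grasp_force: 0.0
bar 2192 [ 0.4593 -0.2359  0.1534]
jar [ 0.6423 -0.1982]
inside 700 [ 0.683 -0.2    0.026] [ 0.693 -0.184  0.032]
bar 219 [ 0.4632 -0.2418  0.1512]
jar [ 0.6463 -0.1984]
inside 0  
bar 115 [ 0.4559 -0.227   0.1529]
jar [ 0.6426 -0.1958]
inside 15 [ 0.678 -0.218  0.028] [ 0.684 -0.213  0.03 ]
```

View pics/fin.png

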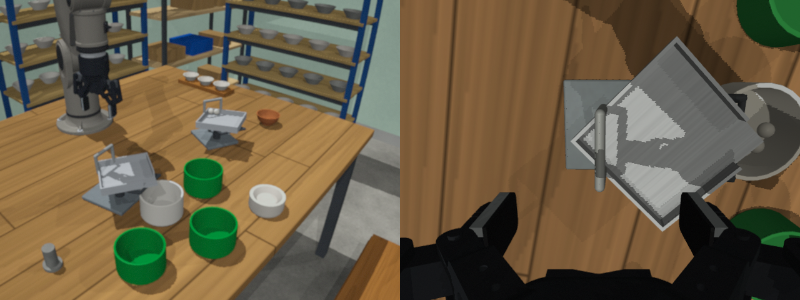

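The wrist view shows both balls in the white jar, at (766,130) and (757,145) in the picture. Depth puts them about 26 mm up. The tray is empty with its handle back at rest height, and the jar has not moved.

```bash
python3 -c "
from station import bot
print(bot.hand_in())"
```

```text
the job is handed in; nothing more can be done
None
```

I handed the job in at about 8.6 s: both balls are in the white jar, the notched plate is back on its rest and released, and the jar stands where it was (the hand-in returned no verdict).

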